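# Two-button release of a valve test stand

### The job

Let the tested diving-cylinder valve out of the test stand: press the two green buttons down together, one fingertip on each, and keep both fully down while the sled carries the valve out from under the clear guard, until the sled stops at the end of its run (four to five seconds). Then let both buttons come up and move clear. Do not press the red stop button, do not touch or lift the valve, and leave the mallet, the spare valve and the grease jar where they are.

Things in the scene. Friction and masses are not known exactly. Their poses are not given: they have to be found in the camera images.
- stand: Fixed test stand: steel base plate 205 x 270 mm, grey console (90 mm in x, 220 in y, top 65 mm high), behind it (+x) a sled under a clear guard (139 mm high, begins 45 mm behind the button line). Origin: on the table below the midpoint of the two green buttons. x points from buttons to guard, y along the button line to the left button (the way the sled runs), z up. Yaw within 0.45 rad.
- green_left_top (a point): Centre of the top face of the left (stand +y) green button: round, 26 mm across, in a black collar 42 mm across. Its top is 89 mm above the table when up and travels 8 mm straight down (still 4 mm proud of the collar). The green buttons are 60 mm apart, centre to centre. Moves with the button.
- green_right_top (a point): Centre of the top face of the right green button (stand -y side), same size, height and travel as the left.
- green_left (a joint): Travel of the left green button, m: 0 up, 0.008 fully down. Sprung: 1.2 N to start, 4 N fully down; springs back when let go.
- green_right (a joint): Travel of the right green button, m: as the left.
- sled (a joint): Travel of the sled along the stand's +y, m: 0 locked under the guard, 0.075 at the end. A damped spring drives it by itself in 4 to 5 s, but each green button works a bolt that locks it: it runs only while both buttons are at least 4.5 mm down; if either comes up, its bolt drops into the sled's teeth and stops it.
- valve: The tested valve, loose, standing upright with its foot in the blue collar on the sled: chromed body 80 mm tall, 34 mm across, black knob to its +y side. Origin: centre of its underside, 28 mm above the table. It starts at x = 95 mm, y = -10 mm of the stand and ends at y = 65 mm.
- stop (a joint): Travel of the red stop button (36 mm across, on a yellow plate on the console, 100 mm to the -y side of the midpoint of the green buttons, its top 87 mm above the table), m: 0 up, 0.006 pressed. Not to be pressed.
- spare_valve: Bystander: an upright spare valve like the tested one, with a red foot disc 48 mm across, 80 mm tall. Origin: centre of its underside.
- grease_jar: Bystander: small white jar with a black cap, 48 mm across, 50 mm tall. Origin: centre of its underside.
- mallet: Bystander: rubber mallet lying flat, black head 62 mm across and 100 mm long, handle 250 mm long towards its -x. Origin: on the table under its handle, 100 mm from the middle of the head, which lies at its +x.

How it is judged:
On the way, in this order (a step that is already met when the one before it is completed fails the run):
1. both green buttons are down together (value of joint each of green_left, green_right above 0.004 m and value of joint sled below 0.04 m), for 0.2 s.
2. the sled reaches the end of its run with both green buttons still down (value of joint each of green_left, green_right above 0.004 m and value of joint sled above 0.071 m), for 0.1 s.
At the end, for the whole second after the job is handed in: Sled at the end of its run (over 71 mm), both green buttons up (under 1.5 mm), stop button up (under 2 mm), valve at rest and upright (0.15 rad) in its collar (within 5 mm across, 10 mm along the run), bystanders within 20 mm of their starts (value of joint sled above 0.071 m and value of joint each of green_left, green_right below 0.0015 m and value of joint stop below 0.002 m and linear speed of valve below 0.02 m/s and x of valve in the frame of stand between 0.09 and 0.1 m and y of valve in the frame of stand between 0.055 and 0.075 m and z of valve in the frame of stand below 0.034 m and angle between valve's own z axis and vertical below 0.15 rad and distance of each of spare_valve, grease_jar, mallet from where it was at the start of the episode below 0.02 m); the robot touches nothing.
It fails at once if one green button is pressed down without the other (over 6 mm with the other still fully up) ((value of joint green_left above 0.006 m and value of joint green_right below 0.0005 m) or (value of joint green_right above 0.006 m and value of joint green_left below 0.0005 m)).
It fails at once if a green button is let up while the sled is on its way (value of joint sled between 0.006 and 0.068 m and value of joint any of green_left, green_right below 0.002 m).
It fails at once if the red stop button is pressed (over 2 mm) (value of joint stop above 0.002 m).
It fails at once if the robot touches the tested valve, or it is lifted or tipped (contact force between any of the arm, the fingers and valve above 1 N or z of valve in the frame of stand above 0.036 m or angle between valve's own z axis and vertical above 0.3 rad).
It fails at once if a bystander is moved by more than 20 mm (distance of any of spare_valve, grease_jar, mallet from where it was at the start of the episode above 0.02 m).
It also fails if it takes over 35 s, if anything falls off the work surface, if the arm or the gripper's body presses on something with over 40 N, if the wrist force passes 120 N, or if a joint passes its speed limit or range.

### The arm

A 6-joint arm with a two-finger parallel gripper is mounted at the origin on the work surface. World frame = base frame: x ahead of the robot, y to its left, z up, the work surface at z = 0. Lengths are in m, angles in rad, forces in N, time in s.
With the tool pointing down it reaches from about 0.4 to 0.925 m from the base axis. Payload 3.4 kg.
Tool frame: the origin (TCP) lies on the centre line of the jaws, within the pads' length; the fingertips stand 25 mm ahead of it and the grasp point (between the pads) lies 6 mm ahead of it (robot.nose_length is the z of the fingertips in the tool frame, in m); z points along the fingers, y is the line along which they close (so a half turn about z gives the same grasp; the last joint's range is limited). The gripper opens to 85 mm and grips with 20 to 120 N. Pads are 22 mm wide; open, the fingers measure 114 mm over their backs; the gripper's body (76 mm by 85 mm) begins 54 mm behind the grasp point. The pads swing forward as they close: fully open they stand 13 mm farther back than shut.
Start: joints at [-1.244, 0.307, 1.506, -0, 1.328, -0.073], TCP at [0.224, -0.53, 0.256] pointing down, gripper open.
Joint ranges: [-3.12, 3.12], [-1.05, 2.28], [0.14, 2.33], [-1.42, 4.57], [0.1, 2.73], [-2.68, 2.68]. Speed limits (rad/s): [2.57, 2.57, 3.14, 3.14, 3.14, 3.14].

### API

Orientations are given as a rotation vector (axis times angle).
In Python, from cell import robot gives the robot as it stands.
- The arm moves only by the tool arm_command, never from a script. Its argument "targets" is a list of rows, each a list of 7 numbers: the shift along the tool's x, y, z scaled (see below), then the turn, a rotation vector about the tool's x, y, z scaled (see below), then the opening, from -1 (shut) to 1 (fully open). A call has 1 to 12 rows; each row shifts and turns the commanded pose from where the row before left it, along the tool's axes as they then stand; what a row does not reach is not made up. The controller multiplies each number of a shift by 5 cm and each number of a turn by 6 degrees. A row lasts 1/10 s, in which the tool goes at most 50 mm and 8.59 degrees, less where a joint would pass 70% of its speed; a pose out of reach is approached as far as the arm can. A call with a number of a shift or a turn outside -1 to 1 is refused whole. A call with a gripper value outside its range is refused whole. The fingers move at their own pace and stop on an object; "squeeze" is the grip in N (left out, the last holds). Time passes only in rows, so rows that do not move let the fingers close. It gives the time, the measured TCP pose, the force, the opening and the grip force at its end, in the units of the state.
- robot.get_obs(): the state, without advancing time (a new reading comes with each control period).
- robot.read_camera(name): name is "scene" or "side" or "wrist"; returns the picture (384x512x3 uint8, blue, green, red); there is no depth.
- robot.camera_params(name): a dict with "K" (3x3 intrinsics, pixels), "world_from_camera" (4x4, takes a point from camera to world coordinates); the wrist camera has in their place "mount" (4x4, takes a point from camera to tool coordinates, whose origin is the TCP and whose axes are the flange's). Camera axes: x right, y up, looking along -z (the intrinsics and any distortion apply to the point x, -y, -z); pixel columns grow to the right and rows downward; lengths in m; the calibration is good to about 2 mm. The wrist camera is an equidistant fisheye: a pixel r from the principal point sees the ray r / f radians off the axis. A picture is of the moment at which its call begins: read the wrist's pose just before it. camera_params takes no time and is no camera call.
- robot.close_job(): hands the job in; it is judged then, once.
The state is a dict: "time_s": time; "joint_positions": joint angles; "joint_velocities": joint speeds; "tau": joint torques, N m; "ee_pos": TCP position; "orientation": TCP orientation; "ft_force": force on the tool from outside, world axes, zero at the start; "moment": the same for the moment, N m; "gripper_width": finger opening in m; "gripper_force": force on a finger pad.
Only numpy, scipy, OpenCV 4.12 (cv2) and the standard library are available. Lean on these libraries where they do the work, as an engineer would, in place of code of your own. Each camera call takes 0.05 s, during which the arm holds its last target. There are 200 camera calls.

## Working session

There is one attempt and no reset: what is moved stays moved. The work goes in short steps, Python scripts to look and compute and a tool call to move; the robot and the scene stay as the last step left them, time stands still between calls to the robot, and variables do not carry over. Pictures are saved under pics/ and viewed, at most 10 in all, crops included, and the job is handed in when it is done.

Besides the shell and the picture viewer there is one more tool, called after "Call:" as name([rows], argument=value, ...), one row to a line, values as JSON. arm_command: Moves the arm, as the interface text tells. Its arguments: {"type":"object","properties":{"targets":{"type":"array","items":{"type":"array","items":{"type":"number"}}},"squeeze":{"type":"number"}},"required":["targets"]}

```bash
mkdir -p pics; ls; cat > h.py <<'E'
import numpy as np,cv2
from scipy.spatial.transform import Rotation as R
from cell import robot
E
python3 - <<'E'
from h import *
o=robot.get_obs();print(o['time_s'],o['ee_pos'],o['orientation'],o['gripper_width'])
ims=[robot.read_camera(n) for n in('scene','side')]
for n,i in zip(('scene','side'),ims):
    cv2.imwrite(f'pics/{n}.png',i);p=robot.camera_params(n);print(p)
print(robot.camera_params('wrist'), robot.nose_length)
E
```

```text
pics
0.0 [ 0.22358068 -0.5290576   0.25540411] [-3.07707846e+00 -6.23477451e-01  4.07768353e-04] 0.0856081637131144
{'K': array([[486.87095923,   0.        , 247.41400928],
       [  0.        , 486.87095923, 194.23204723],
       [  0.        ,   0.        ,   1.        ]]), 'world_from_camera': array([[ 0.06082936, -0.57138777,  0.81842275,  1.39271412],
       [ 0.99812649,  0.02941517, -0.05364944, -0.03476383],
       [ 0.00658059,  0.82015289,  0.57210658,  0.68158951],
       [ 0.        ,  0.        ,  0.        ,  1.        ]])}
{'K': array([[373.49871989,   0.        , 263.01738215],
       [  0.        , 373.49871989, 195.519154  ],
       [  0.        ,   0.        ,   1.        ]]), 'world_from_camera': array([[-0.83812652,  0.34320568, -0.42397382,  0.19231654],
       [-0.54519379, -0.55205809,  0.63086892,  0.61878928],
       [-0.01754038,  0.75989586,  0.64980813,  0.67185785],
       [ 0.        ,  0.        ,  0.        ,  1.        ]])}
{'K': array([[297.31863964,   0.        , 254.9669535 ],
       [  0.        , 297.31863964, 191.56192784],
       [  0.        ,   0.        ,   1.        ]]), 'mount': array([[ 8.58619588e-04,  9.54303422e-01,  2.98838153e-01,
         7.52909404e-02],
       [ 9.99999524e-01, -6.81050913e-04, -6.98337747e-04,
         2.51315651e-04],
       [-4.62902105e-04,  2.98838610e-01, -9.54303553e-01,
        -1.17051764e-01],
       [ 0.00000000e+00,  0.00000000e+00,  0.00000000e+00,
         1.00000000e+00]])} 0.025
```

View pics/scene.png

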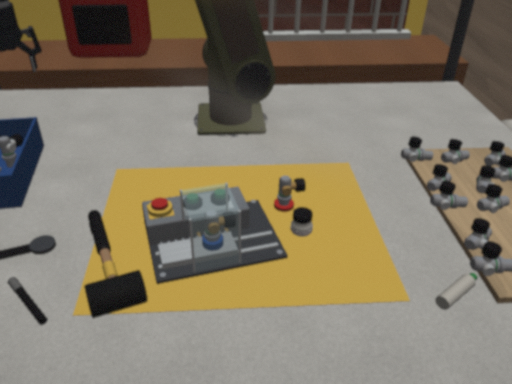

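View pics/side.png

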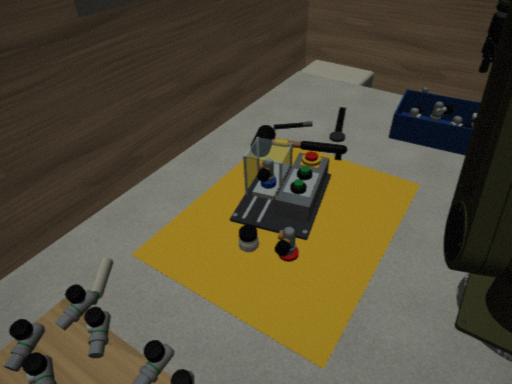

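```bash
cat >> h.py <<'E'
def green(im,lo=(45,80,40),hi=(85,255,255),amin=15):
    m=cv2.inRange(cv2.cvtColor(im,cv2.COLOR_BGR2HSV),lo,hi)
    n,l,s,c=cv2.connectedComponentsWithStats(m)
    return [(c[i],s[i]) for i in range(1,n) if s[i][4]>=amin]
def ray(n,uv,z):
    p=robot.camera_params(n);K=p['K'];T=p['world_from_camera']
    d=T[:3,:3]@np.array([(uv[0]-K[0,2])/K[0,0],-(uv[1]-K[1,2])/K[1,1],-1])
    o=T[:3,3];return o+d*(z-o[2])/d[2]
E
python3 - <<'E'
from h import *
for n in('scene','side'):
    for c,s in green(cv2.imread(f'pics/{n}.png')): print(n,c.round(1),s,ray(n,c,.088).round(4))
E
```

```text
side [304.5 168.9] [300 166  10   7  55] [ 0.5395 -0.0953  0.088 ]
side [298.2 182.2] [293 179  11   7  58] [ 0.5264 -0.0375  0.088 ]
side [ 75.5 307.8] [ 71 304  10   9  24] [0.6903 0.4904 0.088 ]
side [ 98.3 330.6] [ 91 330  15   3  26] [0.6185 0.4973 0.088 ]
side [ 23.4 343.7] [ 18 342  12   5  26] [0.7051 0.5802 0.088 ]
side [152.9 365.8] [147 361  13  10  32] [0.4955 0.4901 0.088 ]
side [ 41.8 377.4] [ 34 375  17   8  33] [0.6279 0.5962 0.088 ]
```

The scene view shows the stand in the middle, with the greens at about (192,202) and (221,191) behind the clear guard and the red stop at (160,207). In the side view the greens are at (298,182) and (305,169), clear of the guard. That gives a midpoint near (0.533, -0.066) and a yaw near 0.22. I'll move above it for a close look, with the fingers at about 46 mm.

Call:
arm_command([
  [0,0,0,0,0,0.845,0.08],
  [0,0,0,0,0,0.845,0.08],
  [0.67,-0.64,0,0,0,0,0.08],
  [0.67,-0.64,0,0,0,0,0.08],
  [0.67,-0.64,0,0,0,0,0.08],
  [0.67,-0.64,0,0,0,0,0.08],
  [0.67,-0.64,0,0,0,0,0.08],
  [0.67,-0.64,0,0,0,0,0.08],
  [0.67,-0.64,0,0,0,0,0.08],
  [0.67,-0.64,0,0,0,0,0.08],
  [0.67,-0.64,0,0,0,0,0.08],
  [0.67,-0.64,0,0,0,0,0.08],
])

```text
time_s: 1.3
ee_pos: [0.4803, -0.1417, 0.2561]
orientation: [-3.122, -0.349, 0.001]
ft_force: [-0.2, 0.3, -0.3]
gripper_width: 0.0461
gripper_force: 0.0
```

Call:
arm_command([
  [0.67,-0.64,0,0,0,0,0.08],
  [0.67,-0.64,0,0,0,0,0.08],
  [0,0,0,0,0,0,0.08],
  [0,0,0,0,0,0,0.08],
  [0,0,0,0,0,0,0.08],
])

```text
time_s: 1.8
ee_pos: [0.5301, -0.0669, 0.2559]
orientation: [3.122, 0.349, -0.003]
ft_force: [0.1, -0.5, -0.2]
gripper_width: 0.0463
gripper_force: 0.0
```

```bash
cat >> h.py <<'E'
def wray(o,uv,z):
    p=robot.camera_params('wrist');K=p['K'];M=p['mount']
    q=np.array([uv[0]-K[0,2],uv[1]-K[1,2]]);r=np.hypot(*q);t=r/K[0,0]
    d=np.array([np.sin(t)*q[0]/r,-np.sin(t)*q[1]/r,-np.cos(t)])
    Q=R.from_rotvec(o['orientation']).as_matrix()
    d=Q@M[:3,:3]@d;c=Q@M[:3,3]+o['ee_pos'];return c+d*(z-c[2])/d[2]
def look(f):
    o=robot.get_obs();im=robot.read_camera('wrist');cv2.imwrite('pics/'+f,im)
    x=R.from_rotvec(o['orientation']).as_matrix()
    print(o['time_s'],o['ee_pos'].round(4),'R',x.round(4).tolist(),'w',o['gripper_width'],o['ft_force'])
    for c,s in green(im,amin=60): print(c.round(1),s,wray(o,c,.089).round(4))
E
python3 -c "from h import *;look('w1.png')"
```

```text
1.8 [ 0.5301 -0.0669  0.2559] R [[0.9753, 0.2208, -0.0016], [0.2208, -0.9753, -0.0004], [-0.0016, 0.0, -1.0]] w 0.046251869073292366 [ 0.10559705 -0.48287343 -0.20021357]
[227.7 173.8] [215 161  26  26 542] [ 0.5288 -0.0402  0.089 ]
[287.2 173.6] [275 161  26  26 544] [ 0.542  -0.0975  0.089 ]
```

View pics/w1.png

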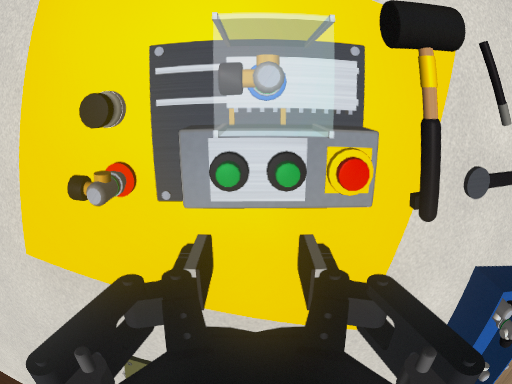

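The wrist view shows the greens unobstructed at (228,174) and (287,174), the red at (352,174), and the fingers at ±44 px. The midpoint is about (0.5345, -0.069), so the yaw is already right. I'll shift slightly, open the fingers to about 50 mm, go down to just above the buttons and check.

Call:
arm_command([
  [0.076,0.06,0,0,0,0,0.17],
  [0,0,0.6,0,0,0,0.17],
  [0,0,0.6,0,0,0,0.17],
  [0,0,0.6,0,0,0,0.17],
  [0,0,0.6,0,0,0,0.17],
  [0,0,0,0,0,0,0.17],
  [0,0,0,0,0,0,0.17],
])

```text
time_s: 2.55
ee_pos: [0.5352, -0.0694, 0.1364]
orientation: [-3.122, -0.347, 0.001]
ft_force: [-0.6, -0.7, 0.4]
gripper_width: 0.0502
gripper_force: 0.0
```

```bash
python3 -c "from h import *;look('w2.png')"
```

```text
2.55 [ 0.5352 -0.0694  0.1364] R [[0.9756, 0.2195, -0.0009], [0.2195, -0.9756, 0.0001], [-0.0009, -0.0003, -1.0]] w 0.05016546102014069 [-0.55723842 -0.67101441  0.36714648]
[207.2 224.3] [ 186  205   41   43 1221] [ 0.5318 -0.0409  0.089 ]
[299.7 224.4] [ 281  205   41   43 1254] [ 0.5442 -0.0958  0.089 ]
```

View pics/w2.png

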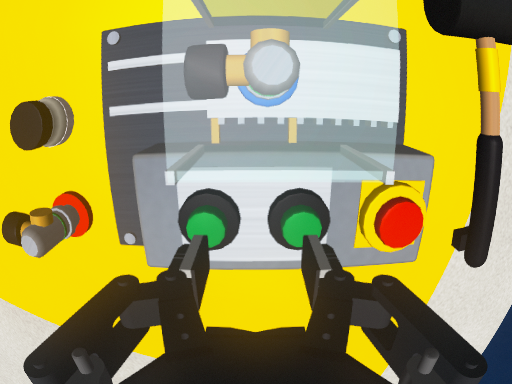

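Each fingertip sits over its green button, at (207,225) and (301,225), with the red well clear at (397,222). Now I'll descend slowly.

Call:
arm_command([
  [0,0,0.2,0,0,0,0.17],
  [0,0,0.16,0,0,0,0.17],
  [0,0,0.06,0,0,0,0.17],
  [0,0,0.06,0,0,0,0.17],
  [0,0,0,0,0,0,0.17],
])

```text
time_s: 3.1
ee_pos: [0.5351, -0.0683, 0.112]
orientation: [-3.122, -0.35, 0.001]
ft_force: [-0.4, -0.1, 0.0]
gripper_width: 0.05
gripper_force: 0.0
```

Call:
arm_command([
  [0,0,0.06,0,0,0,0.17],
  [0,0,0,0,0,0,0.17],
])

```text
time_s: 3.3
ee_pos: [0.5356, -0.0684, 0.1095]
orientation: [3.122, 0.349, 0.001]
ft_force: [0.2, 0.4, 1.0]
gripper_width: 0.05
gripper_force: 0.6
```

Call:
arm_command([
  [0,0,0.06,0,0,0,0.17],
  [0,0,0.06,0,0,0,0.17],
  [0,0,0,0,0,0,0.17],
])

```text
time_s: 3.6
ee_pos: [0.5356, -0.0684, 0.1038]
orientation: [3.122, 0.349, 0.001]
ft_force: [-1.0, 0.3, 6.9]
gripper_width: 0.0499
gripper_force: 3.5
```

Call:
arm_command([
  [0,0,0.04,0,0,0,0.17],
  [0,0,0.01,0,0,0,0.17],
  [0,0,0,0,0,0,0.17],
])

```text
time_s: 3.9
ee_pos: [0.5357, -0.0684, 0.1029]
orientation: [3.122, 0.349, 0.003]
ft_force: [-3.5, 1.3, 16.7]
gripper_width: 0.0501
gripper_force: 8.2
```

Both buttons are at the bottom, with about 8 N on each. I'll hold while the sled runs.

Call:
arm_command([
  [0,0,0,0,0,0,0.17],
  [0,0,0,0,0,0,0.17],
  [0,0,0,0,0,0,0.17],
  [0,0,0,0,0,0,0.17],
  [0,0,0,0,0,0,0.17],
  [0,0,0,0,0,0,0.17],
  [0,0,0,0,0,0,0.17],
  [0,0,0,0,0,0,0.17],
  [0,0,0,0,0,0,0.17],
  [0,0,0,0,0,0,0.17],
  [0,0,0,0,0,0,0.17],
  [0,0,0,0,0,0,0.17],
])

```text
time_s: 5.1
ee_pos: [0.5357, -0.0684, 0.1029]
orientation: [3.122, 0.349, 0.003]
ft_force: [-3.7, 1.5, 16.5]
gripper_width: 0.05
gripper_force: 8.1
```

Call:
arm_command([
  [0,0,0,0,0,0,0.17],
  [0,0,0,0,0,0,0.17],
  [0,0,0,0,0,0,0.17],
  [0,0,0,0,0,0,0.17],
  [0,0,0,0,0,0,0.17],
  [0,0,0,0,0,0,0.17],
  [0,0,0,0,0,0,0.17],
  [0,0,0,0,0,0,0.17],
  [0,0,0,0,0,0,0.17],
  [0,0,0,0,0,0,0.17],
  [0,0,0,0,0,0,0.17],
  [0,0,0,0,0,0,0.17],
])

```text
time_s: 6.3
ee_pos: [0.5357, -0.0684, 0.1029]
orientation: [3.122, 0.349, 0.003]
ft_force: [-4.1, 0.7, 15.6]
gripper_width: 0.0501
gripper_force: 8.1
```

Call:
arm_command([
  [0,0,0,0,0,0,0.17],
  [0,0,0,0,0,0,0.17],
  [0,0,0,0,0,0,0.17],
  [0,0,0,0,0,0,0.17],
  [0,0,0,0,0,0,0.17],
  [0,0,0,0,0,0,0.17],
  [0,0,0,0,0,0,0.17],
  [0,0,0,0,0,0,0.17],
  [0,0,0,0,0,0,0.17],
  [0,0,0,0,0,0,0.17],
  [0,0,0,0,0,0,0.17],
  [0,0,0,0,0,0,0.17],
])

```text
time_s: 7.5
ee_pos: [0.5357, -0.0684, 0.1029]
orientation: [3.122, 0.349, 0.003]
ft_force: [-4.7, 0.6, 15.7]
gripper_width: 0.0498
gripper_force: 8.1
```

Call:
arm_command([
  [0,0,0,0,0,0,0.17],
  [0,0,0,0,0,0,0.17],
  [0,0,0,0,0,0,0.17],
  [0,0,0,0,0,0,0.17],
  [0,0,0,0,0,0,0.17],
  [0,0,0,0,0,0,0.17],
  [0,0,0,0,0,0,0.17],
  [0,0,0,0,0,0,0.17],
  [0,0,0,0,0,0,0.17],
  [0,0,0,0,0,0,0.17],
  [0,0,0,0,0,0,0.17],
  [0,0,0,0,0,0,0.17],
])

```text
time_s: 8.7
ee_pos: [0.5357, -0.0684, 0.1029]
orientation: [3.122, 0.349, 0.003]
ft_force: [-3.9, 0.4, 16.4]
gripper_width: 0.0498
gripper_force: 8.1
```

```bash
python3 -c "from h import *;look('w3.png')"
```

```text
8.7 [ 0.5357 -0.0684  0.1029] R [[0.9753, 0.2211, 0.0018], [0.2211, -0.9753, -0.0003], [0.0017, 0.0007, -1.0]] w 0.04978166874940956 [-3.85221987  0.37232929 16.37969698]
[205.3 243.8] [177 227  47  42 734] [ 0.5372 -0.0432  0.089 ]
[304.1 243.5] [287 227  46  42 762] [ 0.5483 -0.0912  0.089 ]
```

View pics/w3.png

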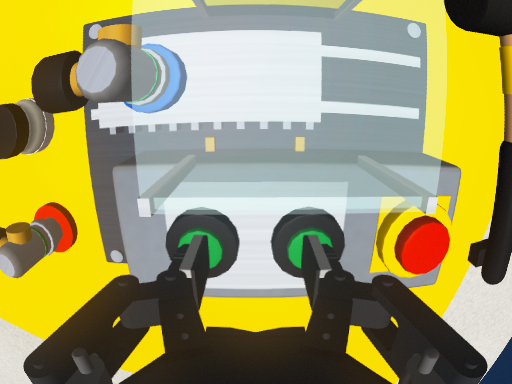

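The sled has carried the valve out: its blue collar is at (155,78) and both buttons are down under the tips. I'll hold a little longer and check that it has stopped moving.

Call:
arm_command([
  [0,0,0,0,0,0,0.17],
  [0,0,0,0,0,0,0.17],
  [0,0,0,0,0,0,0.17],
  [0,0,0,0,0,0,0.17],
  [0,0,0,0,0,0,0.17],
  [0,0,0,0,0,0,0.17],
  [0,0,0,0,0,0,0.17],
  [0,0,0,0,0,0,0.17],
  [0,0,0,0,0,0,0.17],
  [0,0,0,0,0,0,0.17],
])

```text
time_s: 9.75
ee_pos: [0.5357, -0.0684, 0.1029]
orientation: [3.122, 0.349, 0.003]
ft_force: [-4.3, 1.1, 16.6]
gripper_width: 0.05
gripper_force: 8.1
```

```bash
python3 - <<'E'
from h import *
look('w4.png')
ims=[cv2.imread(f'pics/w{i}.png') for i in(3,4)]
for i in ims: print([(c.round(1),s[4]) for c,s in green(i,(95,80,60),(125,255,255),150)])
d=cv2.absdiff(*ims)[20:140,80:440].max(2);print(d.max(),(d>30).sum())
o=robot.get_obs();Q=R.from_rotvec(o['orientation']).as_matrix()
b=min(green(ims[1],(95,80,60),(125,255,255),150),key=lambda a:a[0][1])
p=wray(o,b[0],.034);print(p,(Q.T@(p-[.535,-.069,0])))
E
```

```text
9.75 [ 0.5357 -0.0684  0.1029] R [[0.9752, 0.2211, 0.0018], [0.2211, -0.9752, -0.0003], [0.0016, 0.0007, -1.0]] w 0.050021698196818835 [-4.29889921  1.10034484 16.56752395]
[205.3 243.8] [177 227  47  42 737] [ 0.5372 -0.0432  0.089 ]
[304.1 243.5] [287 227  46  42 764] [ 0.5483 -0.0912  0.089 ]
[(array([162.7,  81.5]), np.int32(1064)), (array([500.6, 368. ]), np.int32(763))]
[(array([162.7,  81.4]), np.int32(1064)), (array([500.6, 368. ]), np.int32(763))]
9 0
[0.61081745 0.00791116 0.034     ] [ 0.09100116 -0.05822135 -0.03389212]
```

The sled has stopped at the end of its run. Now I'll lift straight up.

Call:
arm_command([
  [0,0,-0.1,0,0,0,0.17],
  [0,0,-0.2,0,0,0,0.17],
  [0,0,-0.5,0,0,0,0.17],
  [0,0,-0.8,0,0,0,0.17],
  [0,0,-0.8,0,0,0,0.17],
  [0,0,-0.6,0,0,0,0.17],
  [0,0,0,0,0,0,0.17],
  [0,0,0,0,0,0,0.17],
  [0,0,0,0,0,0,0.17],
  [0,0,0,0,0,0,0.17],
])

```text
time_s: 10.8
ee_pos: [0.5343, -0.0682, 0.2491]
orientation: [-3.121, -0.349, 0.005]
ft_force: [0.7, -0.5, 0.9]
gripper_width: 0.0495
gripper_force: 0.0
```

```bash
python3 -c "from h import *;look('w5.png')"
```

```text
10.8 [ 0.5343 -0.0682  0.2491] R [[0.9753, 0.221, -0.0034], [0.221, -0.9753, 0.0007], [-0.0032, -0.0014, -1.0]] w 0.04951016345464046 [ 0.66155994 -0.51268489  0.92114595]
[285.8 178.7] [273 165  27  28 569] [ 0.5421 -0.0974  0.089 ]
[225.2 178.9] [212 166  27  27 560] [ 0.5288 -0.0403  0.089 ]
```

View pics/w5.png

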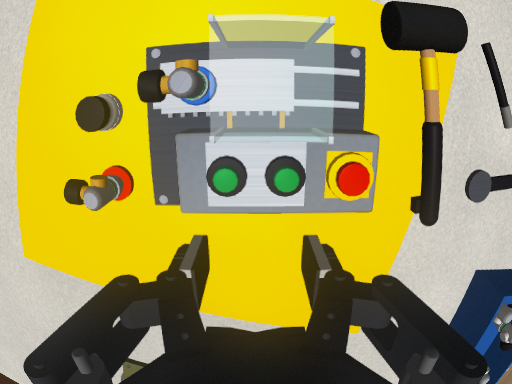

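The valve stands in its collar at (195,85), outside the guard. Both greens are up at (225,179) and (286,179), and nothing else has moved.

```bash
python3 -c "from h import *;print(robot.close_job())"
```

```text
the job is handed in; nothing more can be done
None
```

The sled ran to its end with both green buttons held down, the valve stands upright outside the guard, and both buttons are back up. The arm moved clear without touching anything else, and I handed the job in (no verdict was returned).

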